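Tag the volume and set the nipping press

ROBOT

A 6-joint arm with a two-finger parallel gripper is mounted at the origin on the work surface. World frame = base frame: x ahead of the robot, y to its left, z up, the work surface at z = 0. Lengths are in m, angles in rad, forces in N, time in s.
With the tool pointing down it reaches from about 0.325 to 0.9 m from the base axis. Payload 6.1 kg.
Tool frame: the origin (TCP) lies at the very end of the fingers, on their centre line; the grasp point (between the pads) lies 19 mm behind it; x points along the fingers, z is the direction in which the jaws open and shut, and the axes are right-handed (so a half turn about x gives the same grasp; the last joint's range is limited). The gripper opens to 87 mm and grips with 3 to 60 N. Pads are 19 mm wide; open, the fingers measure 117 mm over their backs; the gripper's body (75 mm by 190 mm) begins 51 mm behind the grasp point.
Start: joints at [1.064, 0.22, 1.526, -0, 1.395, -0.126], TCP at [0.232, 0.58, 0.223] pointing down, gripper open.
Joint ranges: [-2.98, 2.98], [-0.91, 2.08], [0.09, 2.57], [-1.24, 4.39], [0.2, 2.65], [-2.68, 2.68]. Speed limits (rad/s): [2.57, 2.57, 3.01, 3.14, 3.14, 3.14].

INTERFACE

Orientations are given as a unit quaternion [x, y, z, w].
In Python, from workcell import read_state, read_camera, hand_in, spot_in, landmark_of gives the robot as it stands. The module is installed in compiled form; this text tells all that it offers.
- The arm moves only by the shell command python3 -m handwheel 'ROWS' [FORCE]. ROWS is JSON, a list of rows, each a list of 7 numbers: the opening in per cent of the stroke, from 0 (shut) to 100 (fully open), then the shift along the world's x, y, z in cm, then the turn, a rotation vector about the world's x, y, z in rad. A call has exactly 5 rows; each row is the pose to reach, as a shift and turn from the pose commanded when the call began; what a row does not reach only later rows make up. A row lasts 1/8 s, in which the tool goes at most 62.5 mm and 10.7 degrees, less where a joint would pass 70% of its speed; a pose out of reach is approached as far as the arm can. A call with a gripper value outside its range is refused whole. The fingers move at their own pace and stop on an object; FORCE is the grip in N (left out, the last holds). Time passes only in rows, so rows that repeat a pose let the fingers close, or fill a call up. It gives the time, the measured TCP pose, the force and the opening at its end, in the units of the state.
- read_state(): the state, without advancing time (a new reading comes with each control period).
- read_camera(name): name is "scene" or "top" or "wrist"; returns a dict with "image" (480x640x3 uint8, blue, green, red), "mtx" (3x3 intrinsics, pixels), "camera_from_world" (4x4, takes a point from world to camera coordinates). Camera axes: x right, y up, looking along -z (the intrinsics and any distortion apply to the point x, -y, -z); pixel columns grow to the right and rows downward; lengths in m; the calibration is good to about 2 mm. The wrist camera is an equidistant fisheye: a pixel r from the principal point sees the ray r / f radians off the axis. A picture is of the moment at which its call begins. There is no depth.
- hand_in(): hands the job in, once; it reports no verdict.
Trained networks look in the newest picture that a camera, given by its name, has taken for a name from the list of things; names that differ only in an ending like _2 or _b are one class to them, and where a whole thing is asked for, a point or a joint stands for the part that bears it (a point fixed in the world has none). Each returns a list of dicts, best first, with "confidence" (0 to 1); they miss things now and then, are a little off and sometimes report something else, mostly with a low value. They report only what shows in the picture. A call takes as long as a camera call. They do not tell look-alikes from the thing itself.
- spot_in(name, camera): "rect" ([left, top, right, bottom] as shares, 0 to 1, of the picture: columns of its width, rows of its height, round what is visible of it).
- landmark_of(name, camera): "point" ([row, column] as shares, 0 to 1, of the picture: columns of its width, rows of its height: a listed point, or the origin of a listed thing).
The state is a dict: "time_s": time; "q": joint angles; "joint_vel": joint speeds; "tau": joint torques, N m; "tcp_pos": TCP position; "orientation": TCP orientation; "ft_force": force on the tool from outside, world axes, zero at the start; "wrist_torque": the same for the moment, N m; "opening": finger opening in m.
Only numpy, scipy, OpenCV 4.12 (cv2) and the standard library are available. Lean on these libraries where they do the work, as an engineer would, in place of code of your own. Each camera call takes 0.05 s, during which the arm holds its last target. There are 200 camera calls.

TASK

Hang the aluminium tag by its eye on the upright post of the press's base board, so that it lies flat on the board, and let go of it. Then turn the press's thumbscrew clockwise until it seats, back it off a quarter turn, and finish while still holding the thumbscrew there in the gripper. Leave everything else on the table where it is.

Things in the scene. Friction and masses are not known exactly. Their poses are not given: they have to be found in the camera images.
- press: small nipping press, fixed to the table: plywood base board 200 (its x) x 340 (its y) mm, top 30 mm above the table; origin under the board's centre. To its -y side (board y -0.085) a dark book lies under a grey bridge 196 mm long along board x and 36 mm wide, top 100 mm above the table (nuts on its ends to 107 mm), with the thumbscrew in the middle. On its +y side a plain steel post stands up
- post_foot (a point): foot of the upright steel post, on the base board's top face (30 mm above the table), at board (-0.020, 0.110). The post is 8 mm in diameter and 35 mm tall with a tapered tip (tip 65 mm above the table)
- screw_grip (a point): where to grip the steel thumbscrew: on its vertical axis at board (0, -0.085), 134 mm above the table. It turns with the screw. Two upright wings form one flat bar 50 mm long along this point's x axis, 12 mm thick along its y axis, from 111 to 141 mm above the table, on a disc of 34 mm diameter whose top is at 111 mm. Grip it across its thickness (fingers closing along this point's y)
- screw (a joint): turning of the thumbscrew, rad: grows as it is turned clockwise seen from above (tightening); it seats against a firm stop at 5.0. It starts 1.0 to 2.4 rad short of that. It does not rise or sink as it turns; about 0.05 N m of friction, and it stays where it is left. The wings lie along board x at 0
- tag: loose flat aluminium tag, 78 (its x) x 30 (its y) x 6 mm, 28 to 56 g, lying flat on the table, with one round hole near its +x end. Origin under its centre
- tag_eye (a point): centre of the tag's eye, a through hole 16 mm in diameter, 26 mm from the tag's centre along its x, halfway through its thickness
- folder: bone folder: flat ivory-coloured bar with no hole, 101 x 22 x 7 mm, one rounded end; bystander. Origin under its middle, x along it
- weight: round brass weight, 42 mm across, 30 mm tall, standing on the press's board; bystander. Origin under its centre
- brush: round dusting brush lying down, wooden handle, 220 mm long, 40 mm tall; bystander. Origin on the table under the bristle end
- measure: coiled yellow tape measure, 56 mm across, 20 mm tall; bystander. Origin under its centre
- punch: black paper punch, about 100 x 110 x 63 mm; bystander. Origin under its centre
- pencil: blue pencil lying flat, 170 x 8 x 8 mm; bystander. Origin under its middle, x along it
- paste: white paste jar, 60 mm across, 65 mm tall; bystander. Origin under its centre
Mind the look-alikes: they are no part of the job. What is shaped like the tag but green, orange or yellow is not meant.

How it is judged:
On the way, in this order (a step that is already met when the one before it is completed fails the run):
1. the tag lies on the base board with the post through its eye, let go (horizontal distance between tag_eye and post_foot below 0.007 m and z of tag_eye in the frame of post_foot between -0.002 and 0.01 m and contact force between the fingers and tag below 0.1 N and (angle between tag's own z axis and vertical below 0.15 rad or angle between tag's own z axis and vertical above 2.99 rad)), for 0.2 s.
2. the thumbscrew is turned clockwise until it seats (value of joint screw above 4.92 rad), for 0.1 s.
At the end, for the whole second after the job is handed in: The tag hangs on the post (eye within 7 mm of the post's axis and 10 mm of the board's top, flat within 0.15 rad, not touched by the fingers); the thumbscrew stands a quarter turn (1.571 +- 0.25 rad) back from its seat, at rest (under 0.05 rad/s), and the fingers hold it with more than 1.5 N (all of step 1 and value of joint screw between 3.179 and 3.679 rad and velocity of joint screw between -0.05 and 0.05 rad/s and contact force between the fingers and screw above 1.5 N); the arm keeps its last pose, push and grip.
It fails at once if any bystander (folder, weight, brush, measure, punch, pencil, paste jar) is moved more than 30 mm (distance of any of folder, weight, brush, measure, punch, pencil, paste from where it was at the start of the episode above 0.03 m).
It also fails if it takes over 72 s, if anything falls off the work surface, if the arm or the gripper's body presses on something with over 40 N, if the wrist force passes 120 N, or if a joint passes its speed limit or range.

## Working session

There is one attempt and no reset: what is moved stays moved. The work goes in short steps, Python scripts to look and compute and a shell command to move; the robot and the scene stay as the last step left them, time stands still between calls to the robot, and variables do not carry over. Pictures are saved under pics/ and viewed, on a budget of 10 in all, crops included, one or two more only if the job needs it, and the job is handed in when it is done.

```bash
mkdir -p pics
cat > h.py <<'E'
import numpy as np,cv2
from workcell import *
def ray(c,px):
    K=c["mtx"];T=np.array(c["camera_from_world"]);R=T[:3,:3];o=-R.T@T[:3,3]
    d=np.array([(px[0]-K[0][2])/K[0][0],-(px[1]-K[1][2])/K[1][1],-1.])
    if c.get("fish"):
        u,v=d[0],d[1];r=np.hypot(u,v);d=np.array([u/r*np.sin(r),v/r*np.sin(r),-np.cos(r)]) if r>0 else np.array([0,0,-1.])
    return o,R.T@d
def onz(c,px,z):
    o,d=ray(c,px);return o+d*(z-o[2])/d[2]
def proj(c,p):
    K=c["mtx"];T=np.array(c["camera_from_world"]);q=T[:3,:3]@np.array(p)+T[:3,3]
    x,y,z=q[0],-q[1],-q[2]
    if c.get("fish"):
        r=np.hypot(x,y);t=np.arctan2(r,z);x,y,z=x/r*t,y/r*t,1
    return K[0][0]*x/z+K[0][2],K[1][1]*y/z+K[1][2]
def cam(n):
    c=dict(read_camera(n));c["fish"]=n=="wrist";c["mtx"]=np.array(c["mtx"]);return c
def lm(n,c,k=4):
    return [(round(d["confidence"],2),round(d["point"][1]*640,1),round(d["point"][0]*480,1)) for d in landmark_of(n,c)[:k]]
E
python3 - <<'E'
from h import *
z=dict(press=0,post_foot=.03,screw_grip=.134,tag=0,tag_eye=.003,folder=0,weight=.03,brush=0,measure=0,punch=0,pencil=0,paste=0)
for n in ["top","scene"]:
    c=cam(n);cv2.imwrite(f"pics/{n}0.png",c["image"])
    for k in z:
        print(n,k,[(p,onz(c,p[1:],z[k])[:2].round(3).tolist()) for p in lm(k,n)])
s=read_state();print(s["orientation"],s["tcp_pos"],s["opening"])
E
```

```text
top press [((0.76, 355.3, 247.7), [0.525, -0.058])]
top post_foot [((0.61, 313.6, 256.5), [0.501, 0.056]), ((0.21, 352.2, 244.2), [0.532, -0.048])]
top screw_grip [((0.56, 386.8, 226.8), [0.562, -0.132])]
top tag [((0.76, 262.7, 328.9), [0.312, 0.198]), ((0.73, 231.2, 287.9), [0.424, 0.283]), ((0.58, 216.8, 336.6), [0.295, 0.322])]
top tag_eye [((0.78, 262.4, 316.7), [0.345, 0.199]), ((0.75, 218.5, 328.9), [0.315, 0.317]), ((0.72, 186.9, 285.6), [0.433, 0.403]), ((0.65, 222.4, 278.0), [0.451, 0.306])]
top folder [((0.67, 229.9, 222.2), [0.605, 0.286])]
top weight [((0.56, 332.9, 217.3), [0.606, 0.002])]
top brush [((0.97, 277.5, 172.1), [0.743, 0.153]), ((0.2, 504.4, 235.5), [0.548, -0.467])]
top measure [((0.66, 508.1, 281.4), [0.422, -0.468])]
top punch [((0.92, 503.0, 236.1), [0.546, -0.463])]
top pencil [((0.74, 148.0, 269.3), [0.481, 0.511])]
top paste [((0.64, 351.9, 162.1), [0.766, -0.056])]
scene press [((0.9, 303.8, 266.4), [0.551, -0.05])]
scene post_foot [((0.62, 349.7, 253.2), [0.505, 0.051])]
scene screw_grip [((0.53, 266.1, 225.5), [0.561, -0.129])]
scene tag [((0.85, 4
[... 189 characters left out ...]
0.316, 0.314]), ((0.77, 455.4, 263.1), [0.444, 0.296]), ((0.7, 503.7, 267.0), [0.424, 0.408]), ((0.66, 420.2, 225.7), [0.349, 0.192])]
scene folder [((0.57, 438.6, 321.0), [0.614, 0.287])]
scene weight [((0.51, 313.3, 281.9), [0.609, -0.006])]
scene brush [((0.65, 368.4, 354.3), [0.739, 0.158])]
scene measure [((0.78, 170.9, 197.4), [0.428, -0.462]), ((0.66, 147.1, 227.6), [0.542, -0.473])]
scene punch [((0.56, 145.9, 232.6), [0.558, -0.467])]
scene pencil [((0.48, 547.4, 296.9), [0.481, 0.513])]
scene paste [((0.55, 270.7, 340.7), [0.766, -0.055]), ((0.23, 349.4, 252.4), [0.479, 0.044])]
[-0.39634347  0.5855995   0.39633478  0.5855799 ] [0.23228281 0.58022438 0.22251364] 0.08682074986391089
```

View pics/top0.png

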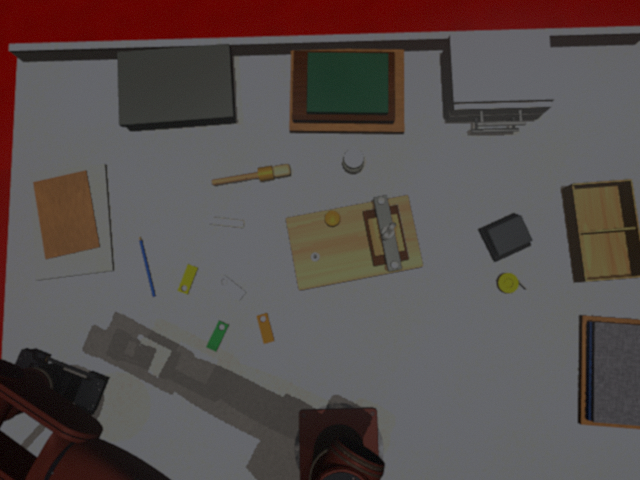

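View pics/scene0.png

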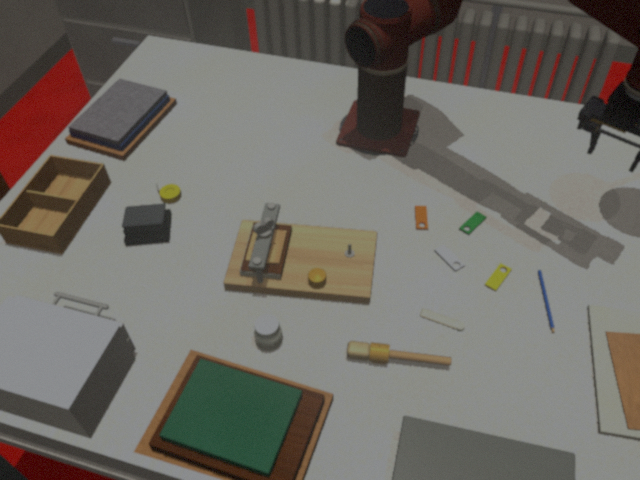

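Candidates for the tag in the top view: orange (265,328), green (217,336), yellow (188,279) and pale grey (232,287). The folder at (228,222) is also pale, but it has no hole. I choose the pale grey one and check it with a crop.

Run:
```python
from h import *
a=cv2.imread("pics/top0.png")[262:312,200:270];b=cv2.imread("pics/scene0.png")[235:285,415:485]
f=lambda i:cv2.normalize(cv2.resize(i,(400,int(400*i.shape[0]/i.shape[1])),interpolation=cv2.INTER_CUBIC),None,0,255,cv2.NORM_MINMAX)
cv2.imwrite("pics/crop1.png",np.hstack([f(a),f(b)]))
```

```text
(no output)
```

View pics/crop1.png

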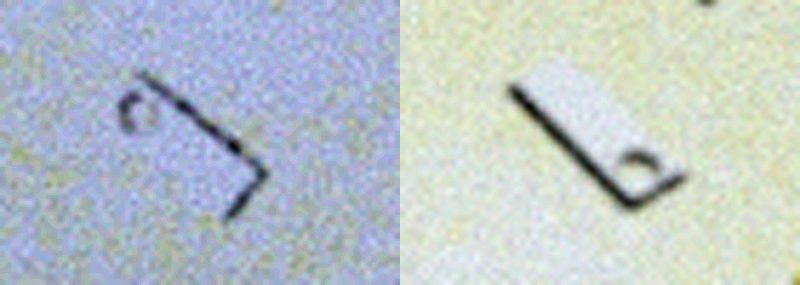

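The grey one has a round hole, at top pixel (224.5,282) and scene pixel (457,264). It is the aluminium tag, with its x yaw about 0.9 rad. I go above it.

```bash
python3 - <<'E'
from h import *
from scipy.spatial.transform import Rotation as R
s=read_state();M=R.from_quat(s["orientation"]).as_matrix();print(M.round(3), "z yaw",np.arctan2(M[1,2],M[0,2]))
ct=cam("top");cs=cam("scene")
print(onz(ct,(224.5,281.8),.003),onz(cs,(457,263.9),.003))
E
python3 -m handwheel '[[100,5,-6,0,0,0,0],[100,8,-11,0,0,0,0],[100,11,-16,0,0,0,0],[100,14,-21,0,0,0,0],[100,17,-26,0,0,0,0]]'
```

```text
[[-0.    -0.928  0.372]
 [-0.     0.372  0.928]
 [-1.     0.    -0.   ]] z yaw 1.1899985787817933
[0.44097492 0.30071416 0.003     ] [0.44502016 0.30035405 0.003     ]
time_s: 2.02
tcp_pos: [0.4031, 0.3185, 0.2228]
orientation: [-0.396, 0.585, 0.396, 0.586]
ft_force: [0.5, 0.2, 0.3]
opening: 0.0867
```

```bash
python3 -m handwheel '[[100,0.5,-1.5,0,0,0,0.18],[100,1,-3,-1,0,0,0.36],[100,1.7,-4.6,-2,0,0,0.54],[100,1.7,-4.6,-3,0,0,0.72],[100,1.7,-4.6,-4,0,0,0.9]]'
python3 -m handwheel '[[100,0,0,0,0,0,0.18],[100,0,0,0,0,0,0.36],[100,0,0,0,0,0,0.36],[100,0,0,0,0,0,0.36],[100,0,0,0,0,0,0.36]]'
python3 - <<'E'
from h import *
c=cam("wrist");cv2.imwrite("pics/w1.png",c["image"])
for k in ["tag_eye","tag"]:
    print(k,[(p,onz(c,p[1:],.003)[:2].round(4).tolist()) for p in lm(k,"wrist")])
s=read_state();print(s["q"].round(2) if hasattr(s["q"],"round") else s["q"],s["tcp_pos"])
E
```

```text
time_s: 2.65
tcp_pos: [0.4195, 0.274, 0.1824]
orientation: [0.613, -0.353, -0.612, -0.353]
ft_force: [0.3, -0.0, -0.1]
opening: 0.0868
time_s: 3.28
tcp_pos: [0.4193, 0.2742, 0.1826]
orientation: [0.665, -0.24, -0.665, -0.24]
ft_force: [-0.2, -0.8, 0.2]
opening: 0.087
tag_eye [((0.92, 323.4, 98.6), [0.3414, 0.1938]), ((0.77, 415.5, 179.7), [0.3212, 0.3059]), ((0.62, 309.3, 255.4), [0.4463, 0.2995]), ((0.59, 391.0, 319.8), [0.4267, 0.4104])]
tag [((0.93, 312.6, 224.3), [0.4239, 0.2776]), ((0.73, 366.9, 325.1), [0.45, 0.3984]), ((0.72, 436.9, 173.5), [0.3007, 0.3143]), ((0.65, 308.3, 256.3), [0.4477, 0.2996])]
[ 0.42 -0.05  1.89 -0.    1.3  -2.03] [0.41929088 0.27423724 0.18257333]
```

View pics/w1.png

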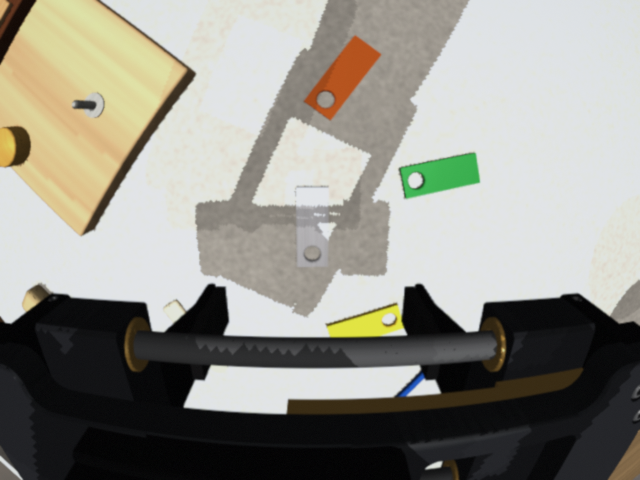

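The wrist view shows the grey tag with corners near (296,187), (328,187), (327,265), (298,266) and its eye at (312.5,253). The post is at about (95,104).

Run:
```python
from h import *
from scipy.spatial.transform import Rotation as R
c=cam("wrist");s=read_state()
P=[onz(c,p,.005)[:2] for p in [(296,187),(328,187),(327,266),(298,267)]];e=onz(c,(312.5,253),.004)[:2]
print(np.round(P,4),e, "len",np.linalg.norm((P[0]+P[1]-P[2]-P[3])/2))
d=(P[2]+P[3]-P[0]-P[1]);print("yaw",np.arctan2(d[1],d[0]),"ctr",np.mean(P,0))
M=R.from_quat(s["orientation"]).as_matrix();print("jaw yaw",np.arctan2(M[1,2],M[0,2]))
print(c["mtx"].tolist(), onz(c,lm("post_foot","wrist")[0][1:],.03), lm("post_foot","wrist"))
```

```text
[[0.4125 0.2402]
 [0.3899 0.259 ]
 [0.4396 0.3184]
 [0.462  0.3011]] [0.44209281 0.29933241] len 0.07795482334935455
yaw 0.8818029360080488 ctr [0.42602418 0.27968433]
jaw yaw 2.4493577582391324
[[371.64829954431775, 0.0, 314.72560507394246], [0.0, 371.64829954431775, 242.93458170570267], [0.0, 0.0, 1.0]] [0.50153649 0.04901562 0.03      ] [(0.58, 92.5, 103.9)]
```

```bash
python3 -m handwheel '[[70,0,-0.2,-5,0,0,0],[70,0,-0.2,-10,0,0,0],[70,0,-0.2,-15,0,0,0],[70,0,-0.2,-17,0,0,0],[70,0,-0.2,-18,0,0,0]]' 20
python3 -m handwheel '[[0,0,0,0,0,0,0],[0,0,0,0,0,0,0],[0,0,0,0,0,0,0],[0,0,0,0,0,0,0],[0,0,0,0,0,0,0]]' 20
```

```text
time_s: 4.2
tcp_pos: [0.4184, 0.2718, 0.0011]
orientation: [-0.665, 0.24, 0.666, 0.239]
ft_force: [0.1, 0.8, 0.2]
opening: 0.061
time_s: 4.82
tcp_pos: [0.4199, 0.2725, 0.0033]
orientation: [0.666, -0.239, -0.665, -0.24]
ft_force: [-0.1, -1.7, 4.1]
opening: 0.0295
```

```bash
python3 -m handwheel '[[0,0,0,4,0,0,0],[0,0,0,9,0,0,0],[0,1,-4,12,0,0,-0.17],[0,2,-8,12,0,0,-0.34],[0,3,-13,12,0,0,-0.51]]' 20
python3 -m handwheel '[[0,1,-4,0,0,0,-0.17],[0,1.4,-7,0,0,0,-0.17],[0,1.5,-9,0,0,0,-0.17],[0,1.5,-9.7,0,0,0,-0.17],[0,1.5,-9.7,0,0,0,-0.17]]' 20
python3 - <<'E'
from h import *
for n in ["wrist","top","scene"]:
    c=cam(n);cv2.imwrite(f"pics/{n}2.png",c["image"])
    print(n,"eye",[(p,onz(c,p[1:],.1235)[:2].round(4).tolist()) for p in lm("tag_eye",n)])
    print(n,"foot",[(p,onz(c,p[1:],.03)[:2].round(4).tolist()) for p in lm("post_foot",n)])
    print("screw",[(p,onz(c,p[1:],.134)[:2].round(4).tolist()) for p in lm("screw_grip",n)])
s=read_state();print(s["q"],s["tcp_pos"],s["opening"],s["time_s"])
i=cv2.imread("pics/wrist2.png");print(i.shape)
E
```

```text
time_s: 5.45
tcp_pos: [0.4498, 0.1415, 0.1233]
orientation: [0.583, -0.4, -0.582, -0.401]
ft_force: [0.6, -0.2, -0.4]
opening: 0.0289
time_s: 6.08
tcp_pos: [0.4641, 0.0453, 0.1224]
orientation: [-0.547, 0.448, 0.547, 0.448]
ft_force: [-0.1, 0.5, -0.7]
opening: 0.0293
wrist eye [((0.88, 614.6, 147.1), [0.3462, 0.1885]), ((0.84, 521.9, 130.6), [0.3582, 0.1241]), ((0.7, 638.1, 270.8), [0.4096, 0.2449]), ((0.57, 313.8, 362.2), [0.4958, 0.0515])]
wrist foot []
screw []
top eye [((0.8, 260.2, 315.6), [0.3502, 0.1883]), ((0.73, 220.4, 328.2), [0.322, 0.2868]), ((0.59, 185.4, 287.9), [0.4232, 0.3742])]
top foot []
screw [((0.62, 229.8, 220.5), [0.5884, 0.261]), ((0.51, 384.9, 226.6), [0.5625, -0.1271])]
scene eye [((0.93, 505.2, 268.6), [0.5282, 0.3987]), ((0.88, 349.9, 224.8), [0.4985, 0.0489]), ((0.64, 468.4, 228.1), [0.4352, 0.3072]), ((0.62, 422.2, 224.9), [0.454, 0.2059])]
scene foot [((0.59, 348.4, 252.9), [0.505, 0.048])]
screw [((0.58, 266.1, 224.5), [0.5583, -0.1303])]
[-7.19666718e-02 -6.53079786e-02  2.02597379e+00 -6.33142222e-07
  1.18094893e+00 -1.84214115e+00] [0.46427655 0.04533354 0.12252963] 0.028870403981501373 6.675
(480, 640, 3)
```

View pics/wrist2.png

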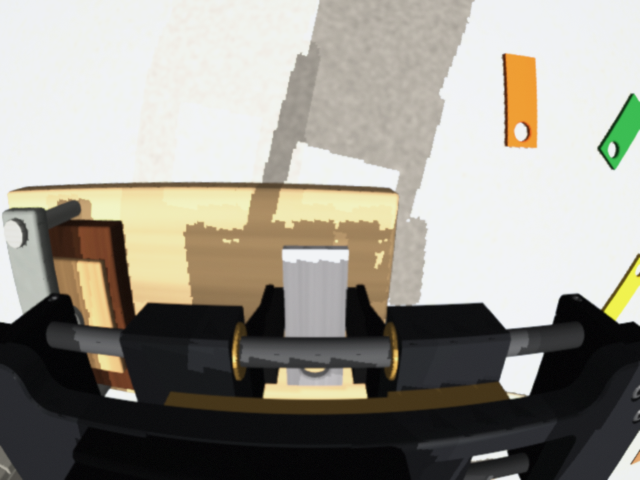

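```bash
python3 -m handwheel '[[0,0,6,0,0,0,0],[0,0,12,0,0,0,0],[0,0,14,0,0,0,0],[0,0,14,0,0,0,0],[0,0,14,0,0,0,0]]' 20
python3 - <<'E'
from h import *
f=lambda i:cv2.resize(i,(400,400),interpolation=cv2.INTER_CUBIC)
c=cam("wrist");print([(p,onz(c,p[1:],.03)[:2].round(4).tolist()) for p in lm("post_foot","wrist")]);cv2.imwrite("pics/wrist3.png",c["image"])
p=proj(c,(.5025,.052,.03));print(p)
x,y=map(int,p);x=max(x,50);W=c["image"][max(y-50,0):,][:100,x-50:x+50]
S=cv2.imread("pics/scene2.png")[205:265,320:380]
cv2.imwrite("pics/crop3.png",np.hstack([f(W),f(S)]));print(x-50,max(y-50,0),read_state()["tcp_pos"])
E
```

```text
time_s: 7.3
tcp_pos: [0.4642, 0.1846, 0.1224]
orientation: [0.547, -0.448, -0.547, -0.448]
ft_force: [-0.1, 0.5, -1.4]
opening: 0.0292
[((0.95, 135.1, 255.4), [0.4984, 0.048])]
(np.float64(139.3665821103374), np.float64(261.24426014001654))
89 211 [0.46436418 0.18425407 0.12246982]
```

View pics/crop3.png

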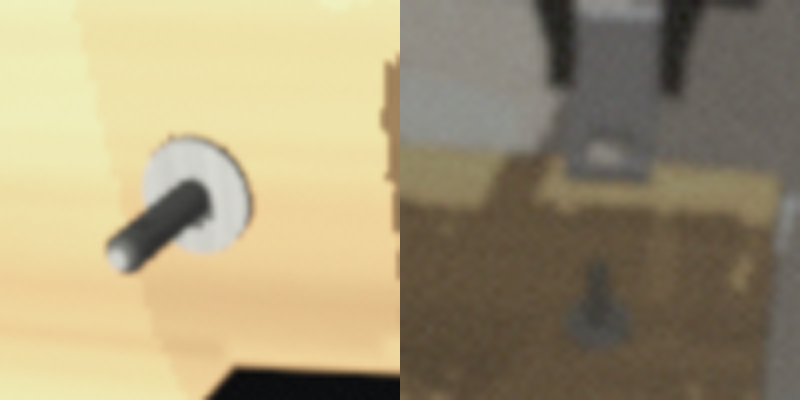

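The post's disc is at wrist pixel (138.5,259) and its tip at (119.5,275). In the scene image the eye is at (350.4,227.8), the tip at (349.7,244.3) and the disc at (349.7,253.7).

Run:
```python
from h import *
w=cam("wrist");s=cam("scene")
print("wrist disc",onz(w,(138.5,259.2),.031),"tip",onz(w,(119.5,274.8),.065))
print("scene disc",onz(s,(349.7,253.7),.031),"tip",onz(s,(349.7,244.3),.064))
print("scene eye at hover",onz(s,(350.4,227.8),.1245))
```

```text
wrist disc [0.50050661 0.05117981 0.031     ] tip [0.49986132 0.05184779 0.065     ]
scene disc [0.50725344 0.0517978  0.031     ] tip [0.50595943 0.05109064 0.064     ]
scene eye at hover [0.50775109 0.05258038 0.1245    ]
```

```bash
python3 -m handwheel '[[0,0.1,-6,0,0,0,0],[0,0.1,-12,0,0,0,0],[0,0.1,-14.1,0,0,0,0],[0,0.1,-14.1,-2,0,0,0],[0,0.1,-14.1,-4,0,0,0]]' 20
python3 -m handwheel '[[0,0,0,-0.6,0,0,0],[0,0,0,-1.2,0,0,0],[0,0,0,-1.8,0,0,0],[0,0,0,-2.4,0,0,0],[0,0,0,-2.4,0,0,0]]' 20
python3 - <<'E'
from h import *
c=cam("scene");cv2.imwrite("pics/s4.png",c["image"]);w=cam("wrist")
f=lambda i:cv2.resize(i,(400,400),interpolation=cv2.INTER_CUBIC)
cv2.imwrite("pics/crop4.png",np.hstack([f(c["image"][205:265,320:380]),f(w["image"][270:410,245:385])]));s=read_state();print(s["tcp_pos"],s["ft_force"],s["wrist_torque"])
E
```

```text
time_s: 8.12
tcp_pos: [0.4657, 0.0429, 0.0825]
orientation: [0.547, -0.448, -0.546, -0.449]
ft_force: [-0.5, -0.4, -0.3]
opening: 0.0294
time_s: 8.75
tcp_pos: [0.4649, 0.0443, 0.0581]
orientation: [-0.547, 0.448, 0.548, 0.448]
ft_force: [-0.2, -0.2, -1.3]
opening: 0.0295
[0.46537825 0.04429311 0.05865311] [-0.47846167 -0.01126193  0.05227608] [0.01345975 0.02679096 0.01259662]
```

View pics/crop4.png

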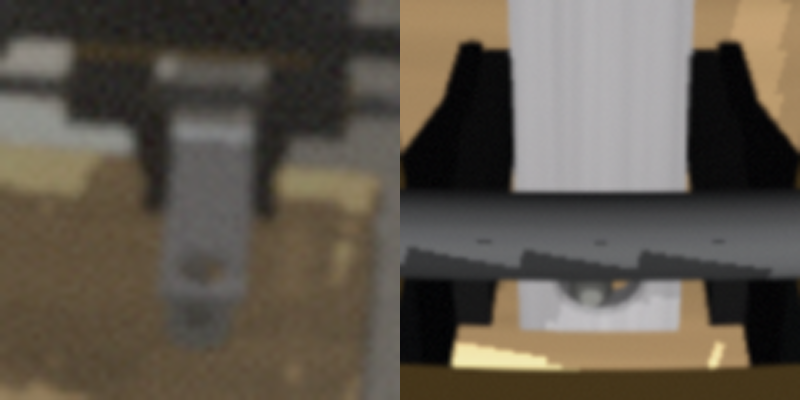

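The wrist crop shows the post's tip inside the eye, at about (590,295) in the crop. There is no contact force, so I lower on.

```bash
python3 -m handwheel '[[0,0,0,-0.6,0,0,0],[0,0,0,-1.2,0,0,0],[0,0,0,-1.8,0,0,0],[0,0,0,-2.2,0,0,0],[0,0,0,-2.4,0,0,0]]' 20
python3 -m handwheel '[[0,0,0,0,0,0,0],[25,0,0,0,0,0,0],[45,0,0,0,0,0,0],[60,0,0,0,0,0,0],[60,0,0,0,0,0,0]]' 20
python3 - <<'E'
from h import *
s=read_state();print(s["tcp_pos"],s["ft_force"],s["opening"])
E
```

```text
time_s: 9.48
tcp_pos: [0.4651, 0.0442, 0.0341]
orientation: [-0.547, 0.448, 0.547, 0.448]
ft_force: [-1.0, -0.1, -0.3]
opening: 0.0294
time_s: 10.1
tcp_pos: [0.4654, 0.0442, 0.0347]
orientation: [0.547, -0.448, -0.547, -0.448]
ft_force: [0.1, -0.7, 0.7]
opening: 0.0491
[0.46539742 0.04418971 0.03465754] [ 0.12484147 -0.68325395  0.7080047 ] 0.04911675245033917
```

```bash
python3 -m handwheel '[[60,0,0,2,0,0,0],[60,0,0,6,0,0,0],[60,0,0,12,0,0,0],[60,0,4,17,0,0,0],[60,0,7,17,0,0,0]]' 20
python3 -m handwheel '[[80,0,0,0,0,0,0],[80,0,0,0,0,0,0],[80,0,0,0,0,0,0],[80,0,0,0,0,0,0],[80,0,0,0,0,0,0]]' 20
python3 - <<'E'
from h import *
c=cam("wrist");cv2.imwrite("pics/w5.png",c["image"]);
print([(p,onz(c,p[1:],.033)[:2].round(4).tolist()) for p in lm("tag_eye","wrist")])
print([(p,onz(c,p[1:],.03)[:2].round(4).tolist()) for p in lm("post_foot","wrist")])
print([(p,onz(c,p[1:],.134)[:2].round(4).tolist()) for p in lm("screw_grip","wrist")])
print(read_state()["tcp_pos"])
E
```

```text
time_s: 10.72
tcp_pos: [0.4684, 0.1153, 0.21]
orientation: [0.55, -0.446, -0.545, -0.45]
ft_force: [1.2, -0.1, -0.5]
opening: 0.0523
time_s: 11.35
tcp_pos: [0.4653, 0.1138, 0.2043]
orientation: [-0.547, 0.448, 0.547, 0.448]
ft_force: [0.1, 0.9, 0.0]
opening: 0.0693
[((0.84, 417.8, 109.3), [0.3441, 0.1844]), ((0.76, 240.2, 245.5), [0.5021, 0.0492]), ((0.76, 563.1, 236.9), [0.4252, 0.3849]), ((0.72, 519.4, 122.4), [0.3258, 0.2898])]
[]
[((0.69, 19.4, 293.2), [0.5525, -0.137])]
[0.46530374 0.11411751 0.20451762]
```

View pics/w5.png

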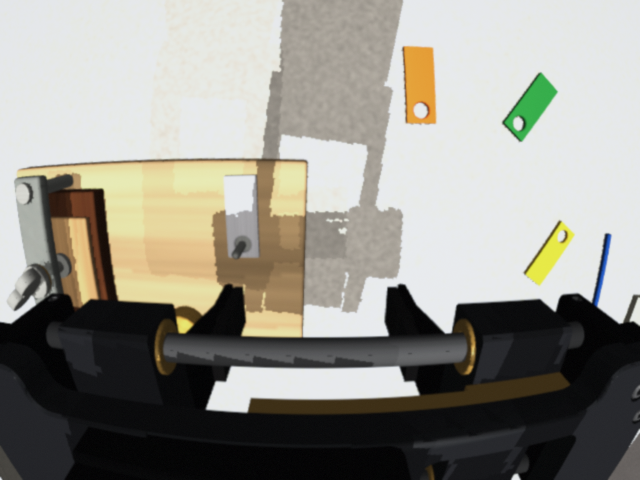

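The tag lies flat on the board with the post through its eye at (240,248). Next I bring the thumbscrew (27,287) into the middle of the wrist view.

Run:
```python
from h import *
c=cam("wrist");print(onz(c,(312,215),.134), onz(c,(27,287),.134))
T=np.array(c["camera_from_world"]);print(-T[:3,:3].T@T[:3,3])
```

```text
[0.43693808 0.10702066 0.134     ] [ 0.5436853  -0.12532204  0.134     ]
[0.38398864 0.09811429 0.36560563]
```

```bash
python3 -m handwheel '[[80,2.4,-5,0.5,0,0,0],[80,4.8,-10,0.5,0,0,0],[80,7.2,-15,0.5,0,0,0],[80,9.6,-20,0.5,0,0,0],[80,11.5,-24,0.5,0,0,0]]' 20
python3 -m handwheel '[[80,0,0,0,0,0,0],[80,0,0,0,0,0,0],[80,0,0,0,0,0,0],[80,0,0,0,0,0,0],[80,0,0,0,0,0,0]]' 20
python3 - <<'E'
from h import *
c=cam("wrist");cv2.imwrite("pics/w6.png",c["image"]);
for k,z in [("screw_grip",.134),("press",0),("post_foot",.03)]:print(k,[(p,onz(c,p[1:],z)[:2].round(4).tolist()) for p in lm(k,"wrist")])
print(read_state()["tcp_pos"],read_state()["q"])
E
```

```text
time_s: 12.22
tcp_pos: [0.581, -0.128, 0.2095]
orientation: [0.547, -0.448, -0.547, -0.448]
ft_force: [0.1, 0.5, 0.6]
opening: 0.0693
time_s: 12.85
tcp_pos: [0.5802, -0.1251, 0.2098]
orientation: [0.548, -0.447, -0.547, -0.448]
ft_force: [0.0, -0.2, 0.3]
opening: 0.0695
screw_grip [((0.57, 299.9, 212.4), [0.553, -0.1401]), ((0.29, 600.1, 293.1), [0.567, 0.1331])]
press [((0.68, 387.4, 185.7), [0.5381, -0.0578]), ((0.62, 42.7, 136.1), [0.5459, -0.4633])]
post_foot [((0.86, 501.5, 178.9), [0.5003, 0.0503])]
[ 0.58028662 -0.12559353  0.20963223] [-3.45897480e-01  1.55412554e-01  1.62542716e+00 -4.11297836e-05
  1.36060458e+00 -2.11615513e+00]
```

View pics/w6.png

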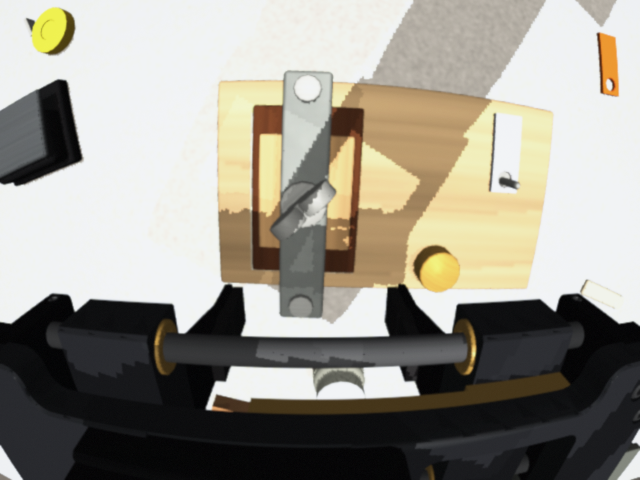

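Run:
```python
from h import *
c=cam("wrist")
a=onz(c,(307.5,88),.107)[:2];b=onz(c,(300.5,306),.107)[:2];print("nuts",a,b,np.linalg.norm(a-b),"mid",(a+b)/2,"yaw",np.arctan2(*(b-a)[::-1]))
p=(a+b)/2
print("grip px",proj(c,(*p,.134)),proj(c,(*p,.141)),proj(c,(*p,.111)))
cv2.imwrite("pics/c7.png",cv2.resize(c["image"][160:250,255:355],(800,720),interpolation=cv2.INTER_CUBIC)[:600])
```

```text
nuts [ 0.47035755 -0.15246439] [ 0.63339907 -0.12603193] 0.165170258848578 mid [ 0.55187831 -0.13924816] yaw 0.16072271652660197
grip px (np.float64(302.2246512201237), np.float64(211.22944926448912)) (np.float64(301.8661018519525), np.float64(213.61396555400603)) (np.float64(303.27520340963395), np.float64(204.26128047353598))
```

View pics/c7.png

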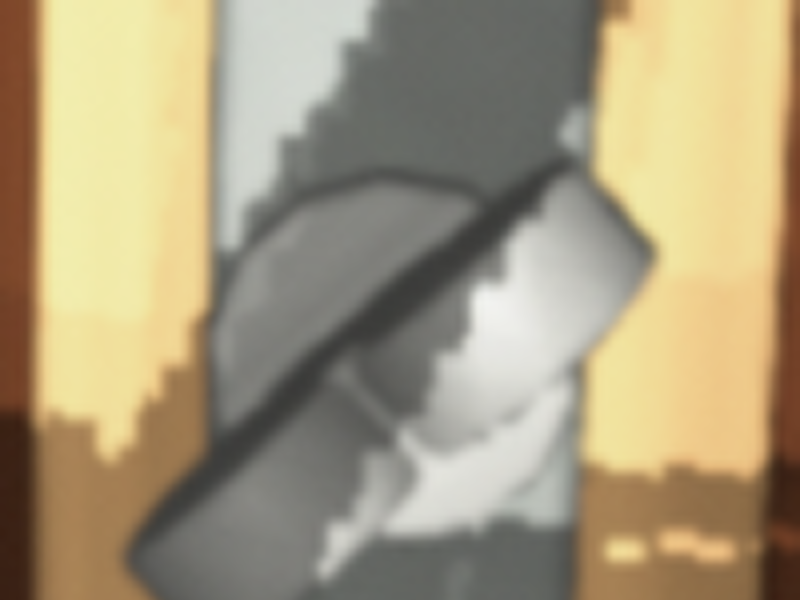

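Run:
```python
from h import *
from scipy.spatial.transform import Rotation as R
c=cam("wrist");g=lambda x,y,z=.141:onz(c,(255+x/8,160+y/8),z)[:2]
def yaw(a,b):return np.arctan2(*(b-a)[::-1])
print("edges",yaw(g(165,540),g(545,195)),yaw(g(130,555),g(570,165)),"short",yaw(g(570,165),g(655,255)), "notch",yaw(g(335,365),g(420,465)),g(380,415))
s=read_state();M=R.from_quat(s["orientation"]).as_matrix();print("jaw",np.arctan2(M[1,2],M[0,2]),s["tcp_pos"])
```

```text
edges 2.5111922755958855 2.498798401638319 short 0.9554871843222685 notch 0.8852409414861973 [ 0.55067366 -0.1391416 ]
jaw 1.7700328112397559 [ 0.58027372 -0.1257206   0.20955549]
```

The wing yaw is about 2.50 rad, so the screw stands at about 3.95, or 1.05 rad short of its seat. The axis is at (0.551,-0.139). I line up at height, then go down.

```bash
python3 -m handwheel '[[60,-1,-0.5,0,0,0,-0.17],[60,-2,-1,0,0,0,-0.34],[60,-2.9,-1.35,0,0,0,-0.51],[60,-2.9,-1.35,0,0,0,-0.68],[60,-2.9,-1.35,0,0,0,-0.84]]' 20
python3 -m handwheel '[[60,0,0,-2,0,0,0],[60,0,0,-4,0,0,0],[60,0,0,-6,0,0,0],[60,0,0,-8,0,0,0],[60,0,0,-9.3,0,0,0]]' 20
python3 -m handwheel '[[0,0,0,0,0,0,0],[0,0,0,0,0,0,0],[0,0,0,0,0,0,0],[0,0,0,0,0,0,0],[0,0,0,0,0,0,0]]' 15
python3 -c "
from h import *
s=read_state();print(s['tcp_pos'],s['ft_force'],s['wrist_torque'],s['opening'],s['q'])"
```

```text
time_s: 13.78
tcp_pos: [0.5512, -0.1395, 0.2096]
orientation: [-0.315, 0.633, 0.315, 0.633]
ft_force: [0.5, -0.5, -0.9]
opening: 0.0524
time_s: 14.4
tcp_pos: [0.5505, -0.1389, 0.1144]
orientation: [-0.317, 0.632, 0.318, 0.631]
ft_force: [-0.2, 0.2, -0.8]
opening: 0.0521
time_s: 15.02
tcp_pos: [0.5523, -0.1384, 0.1171]
orientation: [-0.317, 0.631, 0.317, 0.633]
ft_force: [0.6, -0.8, 1.6]
opening: 0.0117
[ 0.55231379 -0.13835768  0.11711135] [ 0.62496788 -0.76102453  1.5917073 ] [-0.25173651  0.03391012 -0.06858151] 0.011746143097915707 [-0.38546083  0.18597144  1.77305161  0.00270288  1.18082612 -1.31612872]
```

```bash
python3 -m handwheel '[[0,0,0,0,0,0,-0.15],[0,0,0,0,0,0,-0.3],[0,0,0,0,0,0,-0.45],[0,0,0,0,0,0,-0.6],[0,0,0,0,0,0,-0.75]]' 25
cat > st.py <<'E'
from h import *
from scipy.spatial.transform import Rotation as R
s=read_state();M=R.from_quat(s["orientation"]).as_matrix();print("jaw",np.arctan2(M[1,2],M[0,2]).round(4),s["tcp_pos"].round(4),s["ft_force"].round(2),s["wrist_torque"].round(3),s["opening"],s["time_s"])
E
python3 st.py
python3 -m handwheel '[[0,0,0,0,0,0,-0.05],[0,0,0,0,0,0,-0.1],[0,0,0,0,0,0,-0.15],[0,0,0,0,0,0,-0.2],[0,0,0,0,0,0,-0.2]]' 25
python3 st.py
```

```text
time_s: 15.65
tcp_pos: [0.5531, -0.1379, 0.1171]
orientation: [-0.061, 0.703, 0.062, 0.706]
ft_force: [6.1, 4.6, -1.6]
opening: 0.0113
jaw 0.1754 [ 0.5531 -0.1379  0.1171] [ 6.06  4.55 -1.62] [ 0.796 -0.98   0.086] 0.011250860874857483 15.65
time_s: 16.27
tcp_pos: [0.5533, -0.1379, 0.1171]
orientation: [0.008, 0.705, -0.007, 0.709]
ft_force: [8.2, 5.3, -1.7]
opening: 0.0119
jaw -0.0204 [ 0.5533 -0.1379  0.1171] [ 8.2   5.35 -1.65] [ 0.753 -1.146 -0.094] 0.011851810416820017 16.275
```

```bash
python3 -m handwheel '[[0,0.1,0.1,0,0,0,-0.02],[0,0.2,0.15,0,0,0,-0.04],[0,0.2,0.15,0,0,0,-0.06],[0,0.2,0.15,0,0,0,-0.08],[0,0.2,0.15,0,0,0,-0.08]]' 25
python3 st.py
python3 -m handwheel '[[0,0,0,0,0,0,-0.02],[0,0,0,0,0,0,-0.04],[0,0,0,0,0,0,-0.06],[0,0,0,0,0,0,-0.08],[0,0,0,0,0,0,-0.08]]' 25
python3 st.py
```

```text
time_s: 16.9
tcp_pos: [0.5536, -0.1379, 0.1171]
orientation: [0.036, 0.706, -0.036, 0.706]
ft_force: [0.5, 1.6, 6.0]
opening: 0.012
jaw -0.101 [ 0.5536 -0.1379  0.1171] [0.53 1.56 6.02] [ 0.198  0.139 -0.058] 0.01198943982849311 16.9
time_s: 17.52
tcp_pos: [0.5536, -0.138, 0.1171]
orientation: [0.063, 0.704, -0.064, 0.705]
ft_force: [0.1, 0.1, 5.1]
opening: 0.0125
jaw -0.1798 [ 0.5536 -0.138   0.1171] [0.14 0.1  5.1 ] [0.107 0.062 0.492] 0.012489977875874823 17.525
```

```bash
python3 -m handwheel '[[0,0,0,0,0,0,0],[0,0,0,0,0,0,0],[0,0,0,0,0,0,-0.02],[0,0,0,0,0,0,-0.04],[0,0,0,0,0,0,-0.04]]' 60
python3 st.py
```

```text
time_s: 18.15
tcp_pos: [0.5536, -0.138, 0.1171]
orientation: [0.077, 0.703, -0.077, 0.703]
ft_force: [0.6, 1.1, 5.7]
opening: 0.012
jaw -0.2187 [ 0.5536 -0.138   0.1171] [0.62 1.06 5.7 ] [0.05  0.069 1.112] 0.011985771753862506 18.15
```

It is firmly seated: 1.1 N m at a jaw yaw of -0.22, with the torque first rising near -0.15. Now I back off to a jaw yaw of about 1.41.

```bash
python3 -m handwheel '[[0,0,0,0,0,0,0.1],[0,0,0,0,0,0,0.25],[0,0,0,0,0,0,0.4],[0,0,0,0,0,0,0.55],[0,0,0,0,0,0,0.7]]' 40
python3 -m handwheel '[[0,0,0,0,0,0,0.16],[0,0,0,0,0,0,0.32],[0,0,0,0,0,0,0.48],[0,0,0,0,0,0,0.64],[0,0,0,0,0,0,0.8]]' 40
python3 st.py
python3 -m handwheel '[[0,0,0,0,0,0,0.06],[0,0,0,0,0,0,0.12],[0,0,0,0,0,0,0.12],[0,0,0,0,0,0,0.12],[0,0,0,0,0,0,0.12]]' 40
python3 st.py
```

```text
time_s: 18.77
tcp_pos: [0.553, -0.1382, 0.1171]
orientation: [-0.169, 0.687, 0.169, 0.686]
ft_force: [-2.4, 1.0, 7.2]
opening: 0.012
time_s: 19.4
tcp_pos: [0.5524, -0.1388, 0.117]
orientation: [-0.423, 0.567, 0.423, 0.565]
ft_force: [-4.6, -1.8, 8.7]
opening: 0.0116
jaw 1.284 [ 0.5524 -0.1388  0.117 ] [-4.58 -1.77  8.68] [-0.305  0.845 -0.062] 0.011641713330433803 19.4
time_s: 20.02
tcp_pos: [0.5523, -0.1389, 0.1171]
orientation: [-0.455, 0.542, 0.455, 0.54]
ft_force: [-4.3, -1.6, 8.2]
opening: 0.0118
jaw 1.399 [ 0.5523 -0.1389  0.1171] [-4.35 -1.64  8.18] [-0.299  0.791 -0.031] 0.011784476483463915 20.025
```

```bash
python3 - <<'E'
from h import *
for n in ["scene","top","wrist"]:
    c=cam(n)
    for k,z in dict(tag_eye=.033,tag=.03,post_foot=.03,weight=.03,paste=0,brush=0,folder=0).items():
        print(n,k,[(p[0],onz(c,p[1:],z)[:2].round(3).tolist()) for p in lm(k,n)])
cv2.imwrite("pics/w8.png",c["image"])
E
python3 -m handwheel '[[0,0,0,0,0,0,0],[0,0,0,0,0,0,0],[0,0,0,0,0,0,0],[0,0,0,0,0,0,0],[0,0,0,0,0,0,0]]' 40; python3 st.py
```

```text
scene tag_eye [(0.8, [0.378, 0.196]), (0.58, [0.504, 0.051]), (0.54, [0.355, 0.305])]
scene tag [(0.84, [0.351, 0.195]), (0.83, [0.477, 0.044]), (0.72, [0.336, 0.314]), (0.62, [0.485, 0.389])]
scene post_foot [(0.58, [0.501, 0.043]), (0.38, [0.451, -0.438])]
scene weight [(0.87, [0.61, -0.007])]
scene paste [(0.88, [0.767, -0.053]), (0.46, [0.589, -0.016])]
scene brush [(0.73, [0.743, 0.15]), (0.47, [0.584, -0.018])]
scene folder [(0.63, [0.613, 0.288])]
top tag_eye [(0.84, [0.428, 0.405]), (0.78, [0.509, 0.056]), (0.78, [0.339, 0.192]), (0.75, [0.322, 0.307])]
top tag [(0.88, [0.315, 0.192]), (0.87, [0.292, 0.319]), (0.63, [0.468, 0.061]), (0.55, [0.445, 0.403])]
top post_foot [(0.57, [0.501, 0.054])]
top weight [(0.69, [0.613, 0.007])]
top paste [(0.7, [0.757, -0.056])]
top brush [(0.85, [0.743, 0.163]), (0.54, [0.506, 0.059]), (0.29, [0.478, 0.504])]
top folder [(0.61, [0.611, 0.286])]
wrist tag_eye [(0.97, [0.501, 0.049])]
wrist tag [(0.83, [0.472, 0.046])]
wrist post_foot [(0.8, [0.498, 0.048])]
wrist weight [(0.86, [0.602, 0.001])]
wrist paste []
wrist brush []
wrist folder []
time_s: 21.85
tcp_pos: [0.5523, -0.1389, 0.117]
orientation: [-0.455, 0.542, 0.455, 0.54]
ft_force: [-5.4, -2.3, 9.3]
opening: 0.0117
jaw 1.3989 [ 0.5523 -0.1389  0.117 ] [-5.36 -2.27  9.29] [-0.335  0.891 -0.007] 0.011697710926778163 21.85
```

View pics/w8.png

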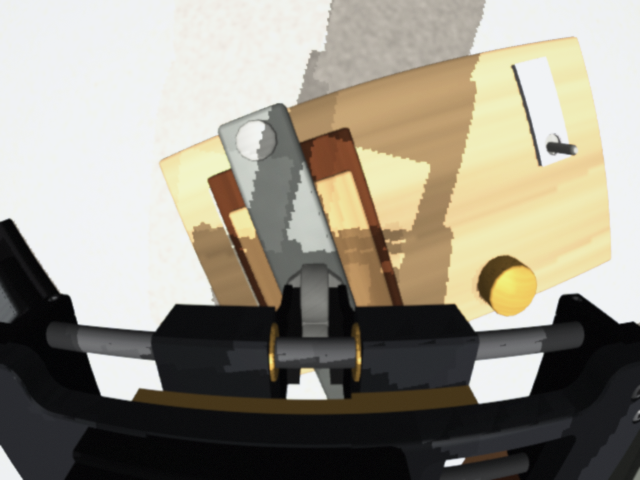

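The tag hangs flat on the post, at (553,145), and the wing is gripped square between the fingers at (315,310). I hand in.

```bash
python3 -c "
from workcell import *
hand_in()"
```

```text
the job is handed in; nothing more can be done
```

I hung the aluminium tag by its eye on the post and let go. I then turned the thumbscrew clockwise to its stop, backed it off about a quarter turn, and handed in at about 22 s with the screw still gripped at 40 N. The hand-in gave no verdict.

- **Tag:** the last wrist picture shows it flat on the board with the post through its eye. The networks put the eye within about 4 mm of the post foot in the wrist view and about 8 mm in the scene and top views. Those two cameras' networks scatter by about that much.
- **Screw:** it seated firmly, with about 1.1 N m at the stop. Going by the wing's angle to the board, it now stands at about 3.48 rad (target 3.43 ± 0.25). The jaw angle did not change over the last 1.8 s before hand-in. The screw's own angle can't be read directly.
- **Bystanders:** where I checked them (weight, paste jar, brush, folder), each camera put them within about 11 mm of its own first reading. I didn't recheck the measure, punch or pencil, but the gripper never went near them.
- **Disagreement:** the scene and top networks put the screw axis up to 10 mm from the wrist camera's estimate. I used the wrist's value, and the grip centred on the wing with little side force.

I viewed 11 pictures, one over the budget of 10.

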